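# Tip the vase-shaped forming block onto its back and push it up to the fence

## Task

On the bench board stands a flat, vase-shaped wooden forming block. Push it over with the fingertips so that it falls onto its flat back, with the round boss facing up and its lip towards the board's fence, then push it along the board until the lip end sits flat and snug against the fence. Only push it, do not lift or carry it, and leave the jar, the round form and the mallet alone.

Things in the scene. Friction and masses are not known exactly. Their poses are not given: they have to be found in the camera images.
- form: Loose flat vase-shaped wood block, 0.3 to 0.6 kg, 46 mm thick (its x), 140 tall (z), outline: foot 64 wide to z 30, round belly 96 wide about z 60, neck 42, lip 64 wide from z 122. Origin: centre of the foot's underside; z runs foot to lip, x front to back. Starts standing, its back (x +23, flat) roughly towards the fence. Pushed near its top it tips, and falls past about 20 degrees.
- form_boss (a point): Centre of the top of the round boss on the block's front: radius 32 mm, 8 high, 58 from the origin along the block's z, at x -31. The rest of the front is flat at x -23; above z 100 (neck and lip) it is plain.
- form_lip (a point): Centre of the block's flat lip end face, 140 mm from the origin along the block's z. It and the origin are 23 above the board when the block lies on its back; the block then takes up to about 8 N to slide along the board.
- board: Plywood bench board 300 mm (its x) by 240 (its y) by 18 thick, fixed on the table, turned up to about 23 degrees. Origin: centre of its underside, at table height; top face at z 18. Along its far edge (+x) runs a fixed wooden fence, 22 thick, 30 high above the board, over the full width; its inner face is at x +128 in the board's frame, square to the board's x.
- jar: Closed jar, radius 34 mm, 85 tall, loose, standing on the table beside the board. Origin: centre of its underside. To be left alone.
- round_form: Round wooden form with a tapered top, radius 32 mm, 96 tall, loose, standing on the table beside the board, on the side opposite to the jar. Origin: centre of its underside. To be left alone.
- mallet: Mallet lying on the table to the left of the board: cork-brown head of radius 30 mm, 95 long, with a 190 long handle towards its -x. Origin: under the middle of the head, on the table. To be left alone.
There are look-alikes about, which are no part of the job. What is shaped like the form but purple or red is not meant.

How it is judged:
On the way:
1. the block lies on its flat back, its lip towards the fence (angle between form's own x axis and vertical above 3 rad and x of form_lip in the frame of board above 0 m), for 0.2 s.
At the end, for the whole second after the job is handed in: The block lies at rest on the board on its flat back (boss up), the centre of its lip end within 4 mm of the fence's inner face, square to the fence within 4 degrees and within the fence's length (lip centre less than 85 mm from the board's middle line) (angle between form's own x axis and vertical above 3.05 rad and x of form_lip in the frame of board between 0.124 and 0.132 m and y of form_lip in the frame of board between -0.085 and 0.085 m and z of form_lip in the frame of board below 0.046 m and angle between the z axis of form and the x axis of board, either way round below 0.07 rad and x of form in the frame of board below 0 m and linear speed of form below 0.01 m/s); the robot touches nothing.
It fails at once if the block was lifted or carried: its foot end's middle rose more than about 20 mm above where it is when the block lies on the board (height (world z) of form above 0.062 m).
It fails at once if the jar was moved by more than 15 mm (distance of jar from where it was at the start of the episode above 0.015 m).
It fails at once if the round form was moved by more than 15 mm (distance of round_form from where it was at the start of the episode above 0.015 m).
It fails at once if the mallet was moved by more than 15 mm (distance of mallet from where it was at the start of the episode above 0.015 m).
It also fails if it takes over 48 s, if anything falls off the work surface, if the arm or the gripper's body presses on something with over 40 N, if the wrist force passes 120 N, or if a joint passes its speed limit or range.

## Robot

A 6-joint arm with a two-finger parallel gripper is mounted at the origin on the work surface. World frame = base frame: x ahead of the robot, y to its left, z up, the work surface at z = 0. Lengths are in m, angles in rad, forces in N, time in s.
With the tool pointing down it reaches from about 0.425 to 0.95 m from the base axis. Payload 3.5 kg.
Tool frame: the origin (TCP) lies at the very end of the fingers, on their centre line; the grasp point (between the pads) lies ctrl.grip_point_offset behind it (ctrl.grip_point_offset is the distance from the TCP to the grasp point, in m); z points along the fingers, y is the direction in which the jaws open and shut (so a half turn about z gives the same grasp; the last joint's range is limited). The gripper opens to 85 mm and grips with 20 to 120 N. Pads are 22 mm wide; open, the fingers measure 114 mm over their backs; the gripper's body (76 mm by 85 mm) begins 54 mm behind the grasp point. The pads swing forward as they close: fully open they stand 13 mm farther back than shut.
Start: joints at [1.01, 0.286, 1.577, -0, 1.279, -0.15], TCP at [0.27, 0.619, 0.231] pointing down, gripper open.
Joint ranges: [-2.77, 2.77], [-0.9, 2.22], [0.21, 2.48], [-1.53, 4.67], [0.24, 2.81], [-2.84, 2.84]. Speed limits (rad/s): [2.79, 2.79, 3.14, 3.14, 3.14, 3.14].

## Interface

Orientations are given as a unit quaternion [x, y, z, w].
In Python, from plant import telemetry, imaging, ticket, finder, ctrl gives the robot as it stands. The module is installed in compiled form; this text tells all that it offers.
- The arm moves only by the shell command python3 -m crank 'ROWS' [FORCE]. ROWS is JSON, a list of rows, each a list of 7 numbers: the shift along the tool's x, y, z scaled (see below), then the turn, a rotation vector about the tool's x, y, z scaled (see below), then the opening, from 0 (shut) to 1 (fully open). A call has 1 to 12 rows; each row is the pose to reach, as a shift and turn from the pose commanded when the call began, along the tool's axes at that moment; what a row does not reach only later rows make up. The controller multiplies each number of a shift by 0.15 m and each number of a turn by 90 degrees. A row lasts 1/10 s, in which the tool goes at most 50 mm and 8.59 degrees, less where a joint would pass 70% of its speed; a pose out of reach is approached as far as the arm can. A call with a number of a shift or a turn outside -1 to 1 is refused whole. A call with a gripper value outside its range is refused whole. The fingers move at their own pace and stop on an object; FORCE is the grip in N (left out, the last holds). Time passes only in rows, so rows that repeat a pose let the fingers close. It gives the time, the measured TCP pose, the force and the opening at its end, in the units of the state.
- telemetry.get_state(): the state, without advancing time (a new reading comes with each control period).
- imaging.read_camera(name): name is "side" or "top"; returns a dict with "pixels" (384x512x3 uint8, red, green, blue), "vfov" (degrees; the focal length in pixels is half the picture's height over the tangent of half this angle, whatever the lens; pixels are square), "cx", "cy" (the principal point, pixels), "rvec" (rotation vector, rad) and "tvec" (3), from world to camera coordinates, as OpenCV has them. Camera axes: x right, y down, z forward; pixel columns grow to the right and rows downward; lengths in m; the calibration is good to about 2 mm. A picture is of the moment at which its call begins. There is no depth.
- ticket.sign_off(): hands the job in, once; it reports no verdict.
Trained networks look in a picture, given as the dict that the camera call returned (one of the last four; its "shot" number tells which), for a name from the list of things; names that differ only in an ending like _2 or _b are one class to them, and where a whole thing is asked for, a point or a joint stands for the part that bears it (a point fixed in the world has none). Each returns a list of dicts, best first, with "confidence" (0 to 1); they miss things now and then, are a little off and sometimes report something else, mostly with a low value. They report only what shows in the picture. A call takes as long as a camera call. They do not tell look-alikes from the thing itself.
- finder.masks_of(label, picture): "pixels" (384x512 bool, what is visible of it) and "extent" ([left, top, right, bottom] in pixels, round what is visible of it).
- finder.pinpoint(label, picture): "location" ([row, column] in pixels: a listed point, or the origin of a listed thing).
The state is a dict: "time": time; "qpos": joint angles; "dq": joint speeds; "joint_efforts": joint torques, N m; "eef_pos": TCP position; "tcp_rot": TCP orientation; "contact_force": force on the tool from outside, world axes, zero at the start; "wrist_torque": the same for the moment, N m; "opening": opening from 0.0 (shut) to 1.0 (fully open).
Only numpy, scipy, OpenCV 4.12 (cv2) and the standard library are available. Lean on these libraries where they do the work, as an engineer would, in place of code of your own. Each camera call takes 0.05 s, during which the arm holds its last target.

## Working session

There is one attempt and no reset: what is moved stays moved. The work goes in short steps, Python scripts to look and compute and a shell command to move; the robot and the scene stay as the last step left them, time stands still between calls to the robot, and variables do not carry over. Pictures are saved under pics/ and viewed, and the job is handed in when it is done.

```bash
mkdir -p pics; ls; cat > look.py <<'E'
from plant import telemetry, imaging, ticket, finder, ctrl
import cv2, numpy as np
def snap(name, tag):
    p=imaging.read_camera(name); cv2.imwrite(f'pics/{tag}.png', p['pixels'][:,:,::-1]); return p
def cam(p):
    f=192/np.tan(np.radians(p['vfov'])/2)
    K=np.array([[f,0,p['cx']],[0,f,p['cy']],[0,0,1]])
    R=cv2.Rodrigues(np.array(p['rvec'],float))[0]; return K,R,np.array(p['tvec'],float)
def proj(p,X):
    K,R,t=cam(p); q=(K@(R@np.atleast_2d(X).T+t[:,None])); return (q[:2]/q[2]).T
def ray(p,u,v):
    K,R,t=cam(p); d=R.T@np.linalg.solve(K,[u,v,1]); return -R.T@t, d
def onz(p,u,v,z):
    o,d=ray(p,u,v); return o+d*(z-o[2])/d[2]
E
python3 - <<'E'
from look import *
print(telemetry.get_state()['time'])
for n in ['side','top']:
    p=snap(n,n+'0')
    print(n,p['vfov'],p['cx'],p['cy'],(-cam(p)[1].T@cam(p)[2]).round(3))
    for l in ['form','board','jar','round_form','mallet']:
        print(l,[(np.round(r['confidence'],2),r['extent']) for r in finder.masks_of(l,p)])
    for l in ['form','form_boss','form_lip','board','jar','round_form','mallet']:
        print(l,[(np.round(r['confidence'],2),np.round(r['location'],1)) for r in finder.pinpoint(l,p)])
print(telemetry.get_state())
E
```

```text
pics
0.0
side 52.37482365355911 256.933343032972 191.2128433314746 [0.449 0.908 0.982]
form [(np.float64(0.95), [301.8, 130.1, 328.9, 172.4]), (np.float64(0.59), [279.7, 227.9, 311.6, 276.5]), (np.float64(0.56), [246.9, 160.2, 274.6, 205.8]), (np.float64(0.37), [193.6, 203.8, 219.7, 241.5])]
board [(np.float64(0.66), [185.4, 154.0, 291.5, 231.7]), (np.float64(0.45), [248.7, 159.6, 274.2, 207.5])]
jar [(np.float64(0.73), [195.8, 204.8, 221.9, 239.7])]
round_form [(np.float64(0.56), [251.8, 130.9, 270.9, 164.0]), (np.float64(0.56), [185.1, 157.7, 289.5, 230.9])]
mallet [(np.float64(0.83), [162.4, 238.6, 236.5, 292.9]), (np.float64(0.34), [195.3, 204.3, 218.5, 241.9])]
form [(np.float64(0.74), array([145.5, 290.4])), (np.float64(0.71), array([201.1, 262.2])), (np.float64(0.7), array([164.8, 312.3])), (np.float64(0.67), array([266. , 294.8]))]
form_boss [(np.float64(0.97), array([126.8, 285.5])), (np.float64(0.9), array([248.7, 287.3])), (np.float64(0.89), array([157.2, 308.6])), (np.float64(0.78), array([191.1, 268.8]))]
form_lip [(np.float64(0.79), array([117.6, 294.7])), (np.float64(0
[... 1608 characters left out ...]
rray([136.2, 193.1]))]
{'time': 1.3, 'qpos': array([ 1.00999743e+00,  2.86301762e-01,  1.57668209e+00,  1.47554692e-05,
        1.27859044e+00, -1.49980685e-01]), 'dq': array([-0.00026504, -0.00187089,  0.0015551 ,  0.00106335,  0.00031088,
        0.00057463]), 'joint_efforts': array([ 3.99374323e-05, -4.05975044e+01, -2.92926478e+01, -2.08215615e-04,
        7.52631659e-04,  1.71177398e-06]), 'eef_pos': array([0.26952353, 0.61885171, 0.2313334 ]), 'tcp_rot': array([ 2.03969763e-01,  9.78977188e-01,  1.10684968e-05, -3.42787436e-06]), 'contact_force': array([-0.32308237, -0.09465154, -0.27426811]), 'wrist_torque': array([-0.00930981,  0.03696289, -0.02303715]), 'opening': 0.996023701717805}
```

```bash
python3 - <<'E'
import cv2
a=cv2.imread('pics/top0.png'); b=cv2.imread('pics/side0.png')
cv2.imwrite('pics/top0c.png',cv2.resize(a[90:290,140:410],(800,593),interpolation=cv2.INTER_CUBIC))
cv2.imwrite('pics/side0c.png',cv2.resize(b[110:310,140:400],(780,600),interpolation=cv2.INTER_CUBIC))
E
```

```text
(no output)
```

View pics/top0c.png

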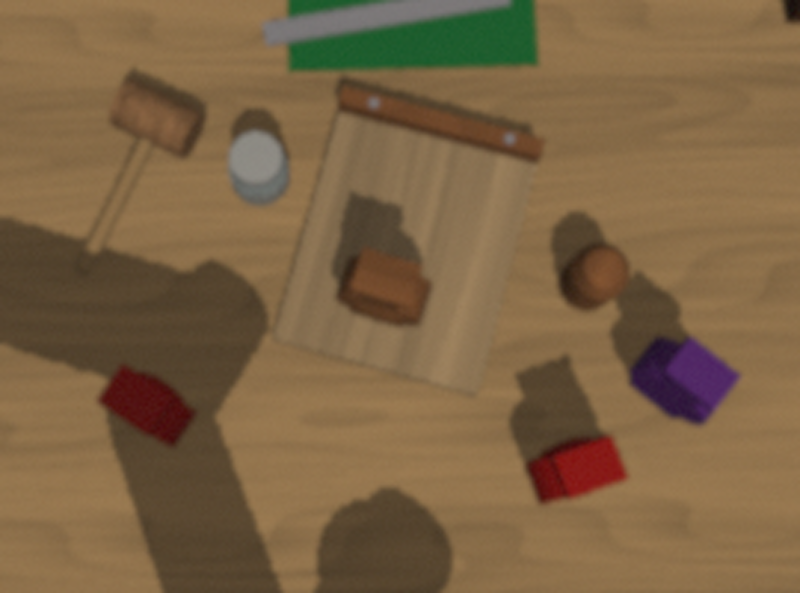

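View pics/side0c.png

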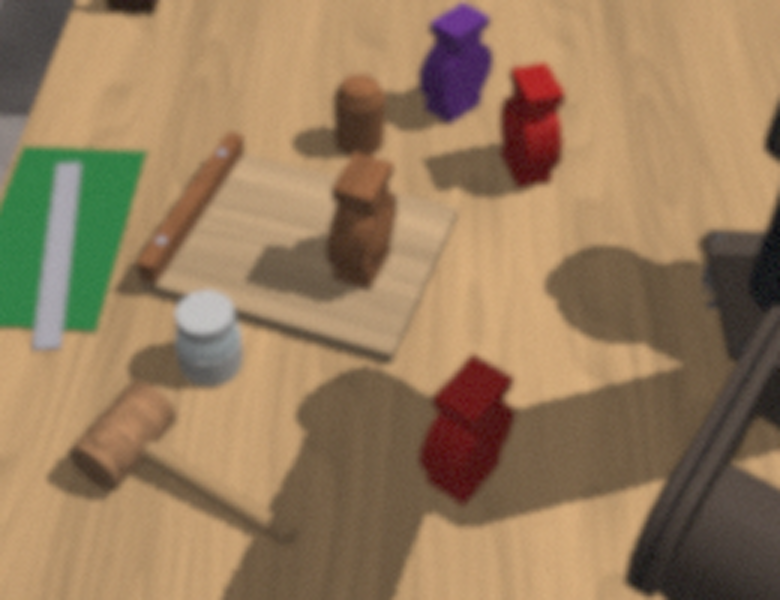

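The possible forms in the top picture are brown on the board (270,187), purple (371,215), red (334,247) and dark red (190,226). By its colour and its place on the board, the brown one is the form. Next I fit the poses and check them in an overlay crop.

```bash
cat > fit.py <<'E'
from look import *
from scipy.optimize import minimize, least_squares
OUT=[(-.032,0),(-.032,.03),(-.040,.04),(-.048,.06),(-.040,.082),(-.021,.104),(-.021,.118),(-.032,.122),(-.032,.14)]
out=np.array(OUT+[(-y,z) for y,z in OUT[::-1]])
def T(x,y,a): c,s=np.cos(a),np.sin(a); return np.array([[c,-s,0,x],[s,c,0,y],[0,0,1,0]])
def ap(M,P): P=np.atleast_2d(P); return P@M[:,:3].T+M[:,3]
def standing(v):
    M=T(*v); M[2,3]=.018
    f=ap(M,[(-.023,y,z) for y,z in out]); b=ap(M,[(.023,y,z) for y,z in out])
    t=np.linspace(0,2*np.pi,24)
    bo=ap(M,[(-.031,.032*np.cos(q),.058+.032*np.sin(q)) for q in t])
    return f,b,bo
def sil(p,v):
    f,b,bo=standing(v); f,b,bo=proj(p,f),proj(p,b),proj(p,bo); S=8
    m=np.zeros((384*4,512*4),np.uint8)
    g=lambda q:np.round(q*4+1.5).astype(np.int32)
    cv2.fillPoly(m,[g(f)],1);cv2.fillPoly(m,[g(b)],1);cv2.fillPoly(m,[g(bo)],1)
    n=len(f)
    for i in range(n):
        j=(i+1)%n; cv2.fillConvexPoly(m,g(cv2.convexHull(np.float32([f[i],f[j],b[i],b[j]]))[:,0]),1)
    return cv2.resize(m.astype(np.float32),(512,384),interpolation=cv2.INTER_AREA)
def boardpts(v):
    M=T(*v)
    return ap(M,[(-.15,.12,.018),(-.15,-.12,.018),(.15,-.12,.048),(.15,.12,.048),(.128,.12,.048),(.128,-.12,.048),(.128,.12,.018),(.128,-.12,.018)])
E
python3 - <<'E'
from fit import *
P={n:imaging.read_camera(n) for n in ['top','side']}
# board from points read in the pictures
ct=np.array([(274,338),(476,392),(543,140),(343,80),(338,102),(538,160)])*np.array([270/800,200/593])+[140,90]
cs=np.array([(390,354),(457,212),(232,134),(140,263)])/3+[140,110]
def res(v):
    b=boardpts(v)
    return (proj(P['top'],b[:6])-ct).ravel()
r=least_squares(res,[.5,0,-.2]); bv=r.x; print('board',bv.round(4), r.fun.round(1))
for l in ['jar','round_form','mallet']:
  for n in P:
    q=finder.pinpoint(l,P[n])
    if q: print(l,n,onz(P[n],q[0]['location'][1],q[0]['location'][0],0).round(3))
M={}
for n,c in [('top',(270,187)),('side',(261,183))]:
    ms=finder.masks_of('form',P[n]); 
    ms=[m for m in ms if np.hypot((m['extent'][0]+m['extent'][2])/2-c[0],(m['extent'][1]+m['extent'][3])/2-c[1])<12]
    M[n]=ms[0]['pixels'].astype(np.float32); print(n,ms[0]['extent'])
def cost(v): return sum(1-np.minimum(sil(P[n],v),M[n]).sum()/np.maximum(sil(P[n],v),M[n]).sum() for n in M)
best=None
for a in [-.6,-.35,-.1,.15]:
    q=minimize(cost,[onz(P['top'],268.7,188,.018)[0],onz(P['top'],268.7,188,.018)[1],a],method='Nelder-Mead',options=dict(initial_simplex=np.array([[0,0,0],[.01,0,0],[0,.01,0],[0,0,.15]])+np.r_[onz(P['top'],268.7,188,.018)[:2],a]))
    print(q.x.round(4),round(q.fun,3))
    if best is None or q.fun<best.fun: best=q
fv=best.x
np.save('pose.npy',[bv,fv])
Mb=T(*bv);print('form in board',(Mb[:2,:2].T@(fv[:2]-bv[:2])).round(4),np.degrees(fv[2]-bv[2]))
for n,(x0,y0) in [('top',(220,105)),('side',(170,120))]:
    im=cv2.resize(P[n]['pixels'][y0:y0+130,x0:x0+150,::-1],None,fx=4,fy=4,interpolation=cv2.INTER_CUBIC)
    g=lambda X:np.round((proj(P[n],X)-[x0,y0]+.5)*4).astype(np.int32)
    f,b,bo=standing(fv)
    for q,c in [(f,(0,255,0)),(b,(255,0,0)),(bo,(0,255,255)),(boardpts(bv)[:4],(255,255,255)),(boardpts(bv)[4:6],(255,0,255))]: cv2.polylines(im,[g(q)],True,c,1)
    cv2.imwrite(f'pics/ov_{n}.png',im)
E
```

```text
board [ 0.566  -0.0355 -0.3003] [-1.3 -0.4  0.1  0.9  0.8 -0.6 -0.2  1.4 -0.3 -0.1  1.  -1.3]
jar top [0.638 0.131 0.   ]
jar side [0.659 0.127 0.   ]
round_form top [ 0.524 -0.249  0.   ]
round_form side [ 0.496 -0.233 -0.   ]
mallet top [0.708 0.255 0.   ]
mallet side [0.717 0.249 0.   ]
top [251.7, 174.2, 287.2, 199.6]
side [247.5, 162.1, 274.7, 207.4]
[ 0.4965 -0.0026 -0.3597] 0.175
[ 0.4964 -0.0026 -0.3603] 0.175
[ 0.4961 -0.0029 -0.33  ] 0.178
[ 0.4983 -0.0019  0.2739] 0.419
form in board [-0.0762  0.0108] -3.4402065080839312
```

View pics/ov_top.png

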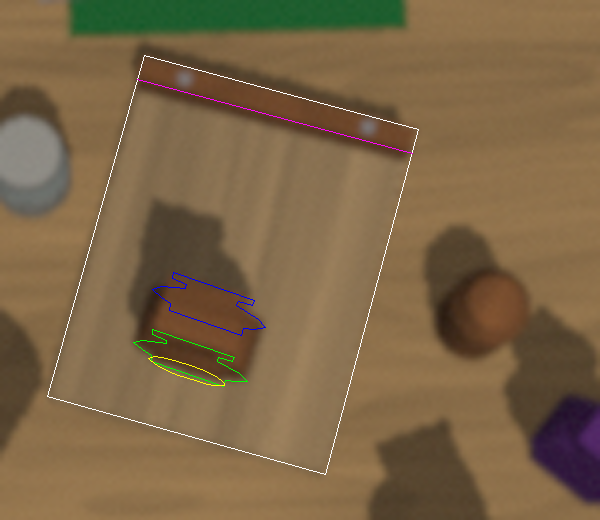

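View pics/ov_side.png

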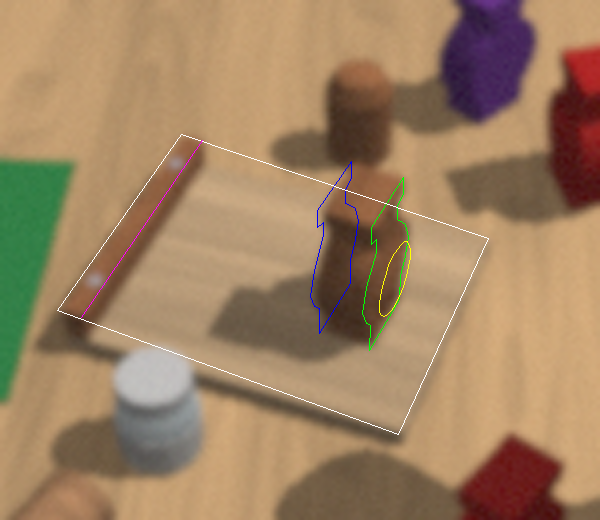

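The board outline fits the top picture. In the side picture the fence end is about 3 px off radially, so I'll check the lens model.

```bash
python3 - <<'E'
from fit import *
p=imaging.read_camera('top');s=imaging.read_camera('side'); print({k:v for k,v in s.items() if k!='pixels'})
cv2.imwrite('pics/full_t.png',p['pixels'][:,:,::-1]);cv2.imwrite('pics/full_s.png',s['pixels'][:,:,::-1])
im=cv2.resize(p['pixels'][112:232,228:328,::-1],(600,720)[::1],interpolation=cv2.INTER_CUBIC)[:,:]
cv2.imwrite('pics/zt.png',cv2.resize(p['pixels'][114:232,228:328,::-1],None,fx=5,fy=5,interpolation=cv2.INTER_CUBIC))
cv2.imwrite('pics/zs.png',cv2.resize(s['pixels'][146:238,180:300,::-1],None,fx=6,fy=6,interpolation=cv2.INTER_CUBIC))
E
```

```text
{'vfov': 52.37482365355911, 'cx': 256.933343032972, 'cy': 191.2128433314746, 'rvec': array([ 0.091937  , -2.88605199,  1.17937346]), 'tvec': array([0.50360971, 0.06196053, 1.31657178]), 'shot': 6}
```

View pics/full_t.png

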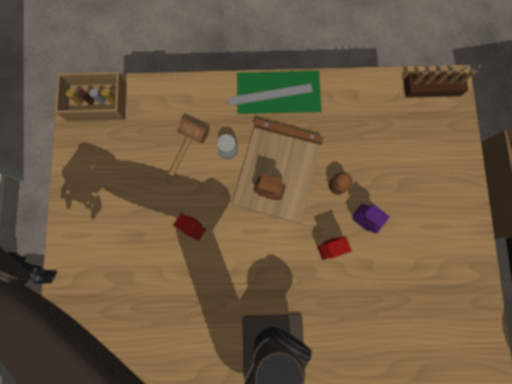

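View pics/full_s.png

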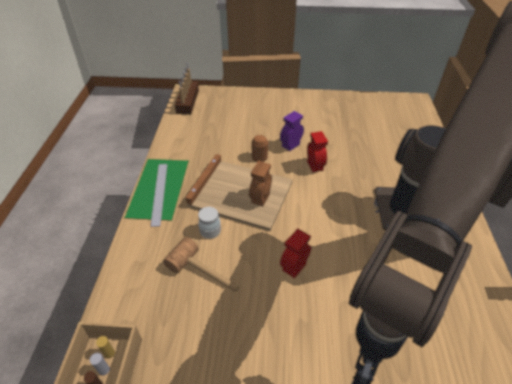

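View pics/zt.png

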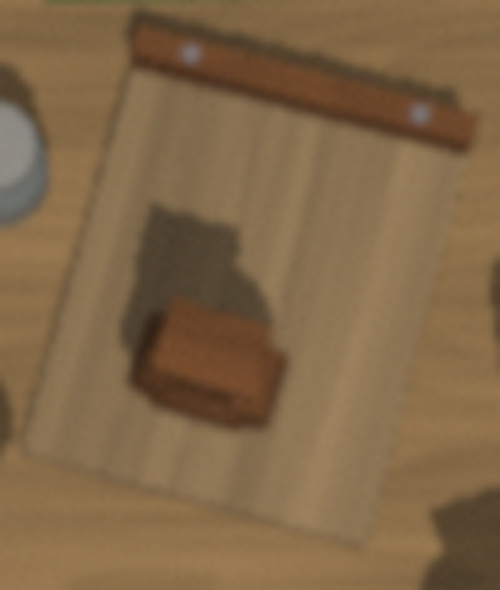

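View pics/zs.png

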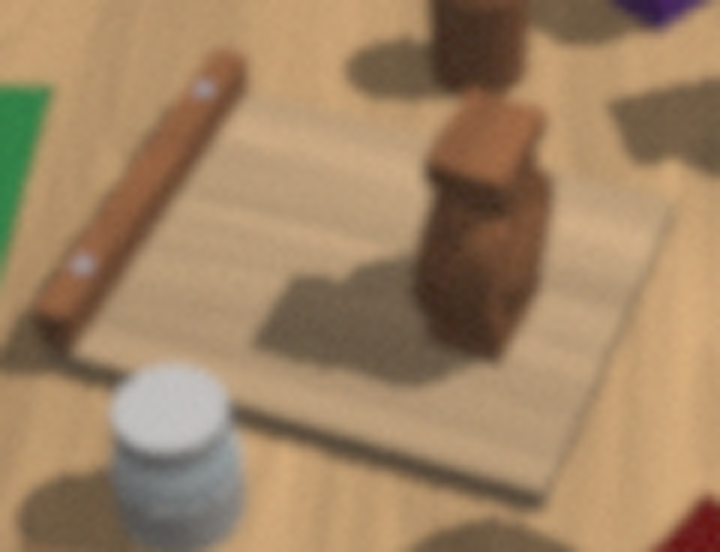

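```bash
python3 - <<'E'
from fit import *
P={n:imaging.read_camera(n) for n in ['top','side']}
Pt=np.array([(140,20),(477,116),(470,152),(132,70),(28,447),(363,540)])/5+[228,114]-.4
Xt=[(.15,.12,.048),(.15,-.12,.048),(.128,-.12,.018),(.128,.12,.018),(-.15,.12,.018),(-.15,-.12,.018)]
Ps=np.array([(220,48),(246,58),(38,308),(75,354),(543,493),(672,203)])/6+[180,146]-.4
Xs=[(.15,-.12,.048),(.128,-.12,.048),(.15,.12,.048),(.128,.12,.018),(-.15,.12,.018),(-.15,-.12,.018)]
def pr(p,X,k,mode):
    K,R,t=cam(p); c=(np.atleast_2d(X)@R.T+t); xy=c[:,:2]/c[:,2:]; r=np.linalg.norm(xy,axis=1,keepdims=True)
    if mode=='eq': xy=xy*np.arctan(r)/r
    if mode=='stereo': xy=xy*2*np.tan(np.arctan(r)/2)/r
    if mode=='k': xy=xy*(1+k*r**2)
    return xy*K[0,0]+K[:2,2]
def fitm(mode,free_k,w=(1,1)):
    def res(v):
        kt,ks=(v[3],v[4]) if free_k else (0,0)
        M=T(*v[:3]);
        return np.r_[w[0]*(pr(P['top'],ap(M,Xt),kt,mode)-Pt).ravel(), w[1]*(pr(P['side'],ap(M,Xs),ks,mode)-Ps).ravel()]
    r=least_squares(res,[.56,-.03,-.3]+([0,0] if free_k else []))
    print(mode,w,r.x.round(4),'cost',round(2*r.cost,1)); print(r.fun.reshape(-1,2).round(1).tolist())
for m,fk in [('pin',0),('eq',0),('k',1)]: fitm(m,fk)
fitm('pin',0,(1,0));fitm('pin',0,(0,1));
E
```

```text
pin (1, 1) [ 0.5652 -0.0362 -0.2963] cost 21.2
[[-0.1, 1.1], [1.2, -0.1], [-0.6, 1.4], [-0.2, 0.1], [-1.7, 1.0], [1.0, 1.7], [-1.5, -0.5], [-0.4, -0.8], [-1.9, -0.0], [-1.0, 0.2], [-0.5, -0.1], [0.2, -0.8]]
eq (1, 1) [ 0.5667 -0.0373 -0.2963] cost 20.8
[[0.2, 1.6], [0.1, 0.6], [-1.4, 1.8], [0.1, 0.4], [-1.3, 0.6], [0.9, 1.0], [-1.6, -0.5], [-0.6, -0.8], [-1.4, -0.3], [-0.7, -0.2], [-1.0, -0.5], [-0.4, -1.0]]
k (1, 1) [ 0.567  -0.0362 -0.2967 -0.0615 -0.9144] cost 12.6
[[-0.1, 0.8], [0.9, -0.4], [-0.8, 1.1], [-0.2, -0.3], [-1.7, 0.5], [0.8, 1.1], [-1.1, 0.2], [-0.3, -0.3], [0.0, -0.2], [0.3, -0.2], [-1.2, -0.5], [-0.6, -0.7]]
pin (1, 0) [ 0.5683 -0.0366 -0.2947] cost 7.7
[[-0.1, 0.2], [1.2, -1.1], [-0.6, 0.5], [-0.2, -0.7], [-1.5, 0.2], [1.1, 0.7], [-0.0, -0.0], [-0.0, -0.0], [-0.0, -0.0], [-0.0, 0.0], [-0.0, -0.0], [-0.0, -0.0]]
pin (0, 1) [ 0.5621 -0.0351 -0.299 ] cost 3.8
[[-0.0, 0.0], [0.0, 0.0], [-0.0, 0.0], [-0.0, 0.0], [-0.0, 0.0], [0.0, 0.0], [-0.6, -0.3], [0.5, -0.6], [-1.0, 0.2], [-0.2, 0.4], [0.3, 0.3], [1.1, -0.4]]
```

```bash
python3 - <<'E'
from fit import *
P={n:imaging.read_camera(n) for n in ['top','side']}
L=[(.023,.032,.14),(.023,-.032,.14),(-.023,-.032,.14),(-.023,.032,.14)]
Pt=np.array([(175,297),(275,328)])/5+[228,114]-.4
Ps=np.array([(430,170),(475,90),(546,115),(500,188)])/6+[180,146]-.4
def res(v):
    M=T(*v); M[2,3]=.018
    return np.r_[(proj(P['top'],ap(M,L[:2]))-Pt).ravel(),(proj(P['side'],ap(M,L))-Ps).ravel(),(proj(P['side'],ap(M,[(-.023,.032,0)]))-np.array([497,355])/6-[180,146]+.4).ravel()]
r=least_squares(res,[.497,-.003,-.35]); print(r.x.round(4)); print(r.fun.reshape(-1,2).round(1).tolist())
bv=np.array([.566,-.0362,-.297]); fv=r.x
Mb=T(*bv);print('form in board',(Mb[:2,:2].T@(fv[:2]-bv[:2])).round(4),np.degrees(fv[2]-bv[2]))
fv=(r.x+[.497,-.003,-.35])/2; np.save('pose.npy',[bv,fv])
E
```

```text
[ 0.4938 -0.0017 -0.3391]
[[-0.5, 0.6], [-0.0, 0.9], [-1.6, -1.4], [-1.1, -0.6], [0.4, -1.0], [0.4, -0.4], [0.4, 2.3]]
form in board [-0.0791  0.0118] -2.41203629805462
```

```bash
cat > plan.py <<'E'
from fit import *
from scipy.spatial.transform import Rotation as Ro
B=T(.566,-.0362,-.297)
def goal(bx,by,z,yaw=-.297):
    s=telemetry.get_state(); R=Ro.from_quat(s['tcp_rot']); 
    w=ap(B,[(bx,by,0)])[0]; w[2]=z
    d=R.inv().apply(w-s['eef_pos'])/.15
    c,q=np.cos(yaw),np.sin(yaw)
    Rt=Ro.from_matrix(np.array([[-c,-q,0],[-q,c,0],[0,0,-1.]]).T.T)
    Rt=Ro.from_matrix(np.column_stack([(-c,-q,0),(-q,c,0),(0,0,-1)]))
    t=(R.inv()*Rt).as_rotvec()/(np.pi/2)
    print('t',round(s['time'],2),'world',w.round(4),'shift',d.round(3),'turn',t.round(4))
def where():
    s=telemetry.get_state(); b=(s['eef_pos']-B[:,3])@B[:,:3]
    print('board frame tcp',b.round(4),'F',s['contact_force'].round(1),'op',round(s['opening'],3),'yaw',(Ro.from_quat(s['tcp_rot']).as_matrix()[:,0]*-1).round(3))
E
python3 -c "
from plan import *
print(ctrl.grip_point_offset);goal(-.14,.011,.231);where()"
```

```text
0.0187
t 2.1 world [0.4353 0.0153 0.231 ] shift [-2.620e+00 -3.247e+00  2.000e-03] turn [ 0.0001  0.     -0.0725]
board frame tcp [-0.4752  0.5396  0.2314] F [-0.8  0.6 -0.9] op 0.997 yaw [ 0.917 -0.399  0.   ]
```

```bash

python3 -m crank '[[-0.22,-0.28,0,0,0,0,0.4],[-0.44,-0.55,0,0,0,0,0.4],[-0.66,-0.82,0,0,0,0,0.4],[-0.66,-0.82,0,0,0,0,0.4],[-0.66,-0.82,0,0,0,0,0.4]]' 20
python3 -m crank '[[-0.22,-0.28,0,0,0,0,0.4],[-0.44,-0.55,0,0,0,0,0.4],[-0.66,-0.82,0,0,0,0,0.4],[-0.66,-0.82,0,0,0,0,0.4],[-0.66,-0.82,0,0,0,0,0.4]]'
python3 -m crank '[[-0.22,-0.28,0,0,0,0,0.4],[-0.44,-0.55,0,0,0,0,0.4],[-0.66,-0.82,0,0,0,0,0.4],[-0.66,-0.82,0,0,0,0,0.4],[-0.66,-0.82,0,0,0,0,0.4]]'
python3 -c "
from plan import *
goal(-.14,.011,.231);where()"
```

```text
time: 2.6
eef_pos: [0.3117, 0.4656, 0.2317]
tcp_rot: [0.205, 0.979, 0.0, 0.0]
contact_force: [0.3, 0.5, 0.1]
opening: 0.404
time: 3.1
eef_pos: [0.3535, 0.3144, 0.2319]
tcp_rot: [0.205, 0.979, 0.001, 0.0]
contact_force: [0.3, -0.2, 0.3]
opening: 0.398
time: 3.6
eef_pos: [0.3953, 0.1624, 0.2318]
tcp_rot: [0.205, 0.979, 0.001, 0.0]
contact_force: [-0.3, -0.2, 0.4]
opening: 0.397
t 3.6 world [0.4353 0.0153 0.231 ] shift [-0.637 -0.791  0.004] turn [ 0.0007  0.0001 -0.0733]
board frame tcp [-0.2213  0.1399  0.2318] F [-0.3 -0.2  0.4] op 0.397 yaw [ 0.916 -0.401  0.   ]
```

```bash

python3 -m crank '[[-0.21,-0.26,0,0,0,-0.073,0.4],[-0.42,-0.52,0,0,0,-0.073,0.4],[-0.637,-0.79,0,0,0,-0.073,0.4],[-0.637,-0.79,0,0,0,-0.073,0.4],[-0.637,-0.79,0,0,0,-0.073,0.4]]'
python3 - <<'E'
from plan import *
goal(-.14,.011,.132);where()
for n in ['top','side']:
    p=imaging.read_camera(n); s=telemetry.get_state(); q=proj(p,s['eef_pos'])[0]; print(n,q)
    x0,y0=int(q[0])-70,int(q[1])-60
    im=cv2.resize(p['pixels'][y0:y0+130,x0:x0+140,::-1],None,fx=4,fy=4,interpolation=cv2.INTER_CUBIC)
    cv2.drawMarker(im,tuple(int(v) for v in (q-[x0,y0]+.5)*4),(0,255,0),cv2.MARKER_CROSS,14,1)
    cv2.imwrite(f'pics/g_{n}.png',im)
E
```

```text
time: 4.1
eef_pos: [0.4354, 0.0161, 0.2314]
tcp_rot: [0.148, 0.989, 0.001, -0.0]
contact_force: [-0.0, 0.1, -0.3]
opening: 0.4
t 4.1 world [0.4353 0.0153 0.132 ] shift [-0.002 -0.006  0.662] turn [ 0.0007 -0.0004  0.0004]
board frame tcp [-0.1402  0.0118  0.2314] F [-0.   0.1 -0.3] op 0.4 yaw [ 0.956 -0.292 -0.001]
top [265.05223106 199.88075744]
side [280.18311756 154.93185394]
```

View pics/g_side.png

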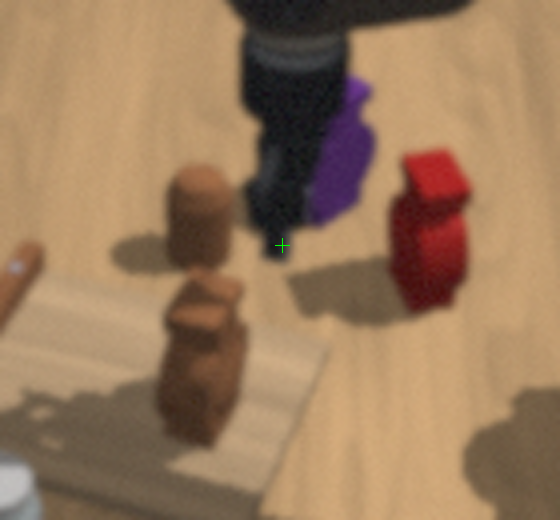

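View pics/g_top.png

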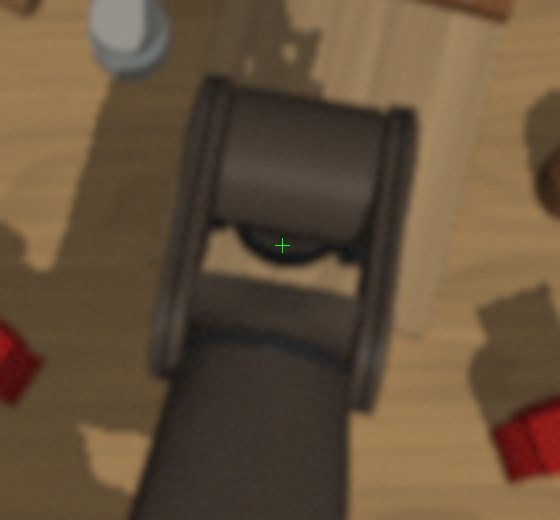

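Side view: the projected TCP (282,245 in the crop) sits on the fingertips to within about 2 px, so the calibration holds. The form is clear ahead of them. In the top view the wrist hides the form. Next I lower the tool.

```bash

python3 -m crank '[[0,-0.005,0.3,0,0,0,0.4],[0,-0.005,0.55,0,0,0,0.4],[0,-0.005,0.66,0,0,0,0.4],[0,-0.005,0.66,0,0,0,0.4]]'
python3 - <<'E'
from plan import *
where()
p=imaging.read_camera('side'); cv2.imwrite('pics/d.png',cv2.resize(p['pixels'][130:240,190:330,::-1],None,fx=5,fy=5,interpolation=cv2.INTER_CUBIC))
E
```

```text
time: 4.6
eef_pos: [0.4318, 0.0171, 0.1292]
tcp_rot: [0.146, 0.989, 0.0, -0.004]
contact_force: [0.1, -0.7, 1.3]
opening: 0.4
board frame tcp [-0.1439  0.0117  0.1292] F [ 0.1 -0.7  1.3] op 0.4 yaw [ 0.957 -0.288 -0.007]
```

View pics/d.png

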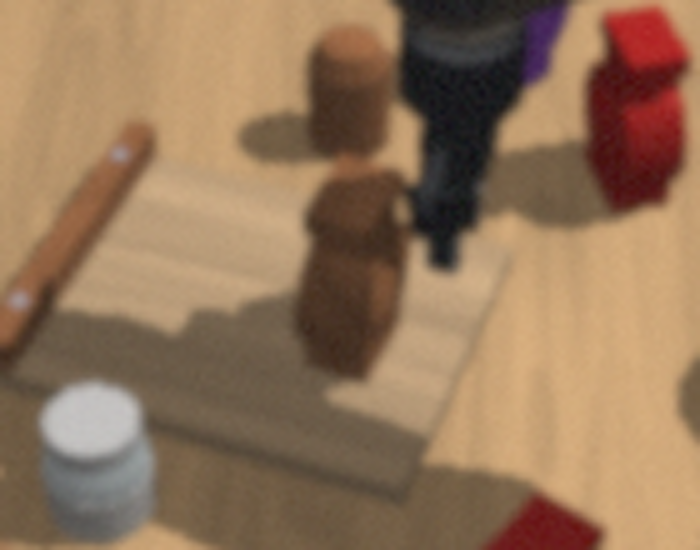

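```bash

python3 -m crank '[[-0.06,0,0,0,0,0,0.4],[-0.12,0,0,0,0,0,0.4],[-0.16,0,0,0,0,0,0.4],[-0.2,0,0,0,0,0,0.4],[-0.23,0,0,0,0,0,0.4],[-0.26,0,0,0,0,0,0.4],[-0.29,0,0,0,0,0,0.4],[-0.32,0,0,0,0,0,0.4]]'
python3 - <<'E'
from plan import *
where()
p=imaging.read_camera('side'); cv2.imwrite('pics/e.png',cv2.resize(p['pixels'][130:240,190:330,::-1],None,fx=5,fy=5,interpolation=cv2.INTER_CUBIC))
E
```

```text
time: 5.45
eef_pos: [0.4807, 0.0002, 0.1323]
tcp_rot: [0.148, 0.989, -0.0, -0.0]
contact_force: [-0.4, 0.7, 1.5]
opening: 0.402
board frame tcp [-0.0922  0.0099  0.1323] F [-0.4  0.7  1.5] op 0.402 yaw [ 0.956 -0.292 -0.   ]
```

View pics/e.png

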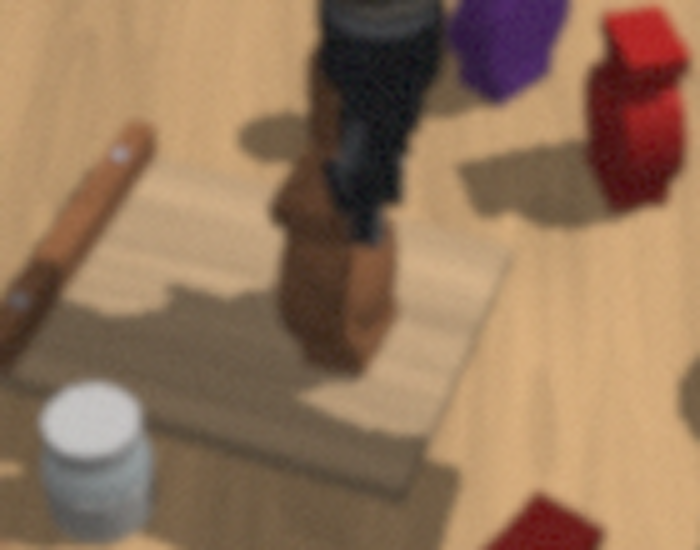

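The block tilts about its back foot edge, with the lip in the crop moved from (355,190) to about (300,190). I keep pushing.

```bash

python3 -m crank '[[-0.03,0,0,0,0,0,0.4],[-0.06,0,0,0,0,0,0.4],[-0.09,0,0,0,0,0,0.4],[-0.12,0,0,0,0,0,0.4],[-0.15,0,0,0,0,0,0.4],[-0.18,0,0,0,0,0,0.4],[-0.21,0,0,0,0,0,0.4],[-0.24,0,0,0,0,0,0.4],[-0.24,0,0,0,0,0,0.4]]'
python3 - <<'E'
from plan import *
where()
p=imaging.read_camera('side'); cv2.imwrite('pics/f.png',cv2.resize(p['pixels'][130:240,190:330,::-1],None,fx=5,fy=5,interpolation=cv2.INTER_CUBIC))
E
```

```text
time: 6.4
eef_pos: [0.5154, -0.0103, 0.1324]
tcp_rot: [0.148, 0.989, -0.0, 0.0]
contact_force: [-0.5, -0.8, 0.8]
opening: 0.4
board frame tcp [-0.0559  0.01    0.1324] F [-0.5 -0.8  0.8] op 0.4 yaw [ 0.956 -0.292  0.   ]
```

View pics/f.png

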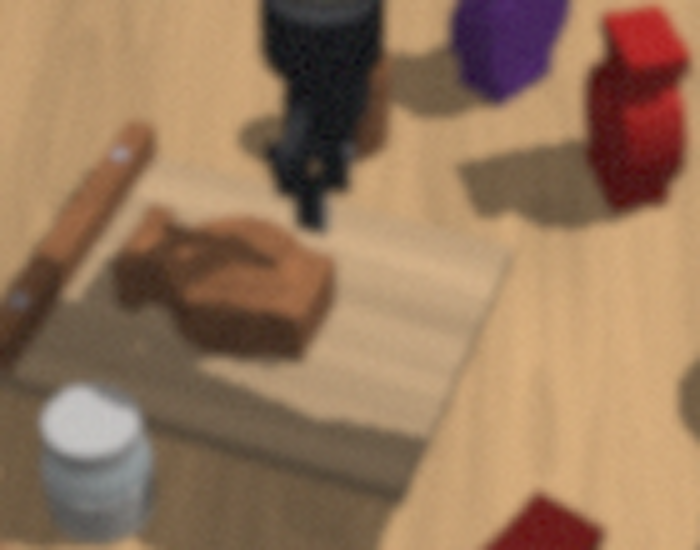

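It fell flat on its back, with the boss up and the lip towards the fence. I back off and measure.

```bash

python3 -m crank '[[0.2,0,0,0,0,0,0.4],[0.4,0,0,0,0,0,0.4],[0.47,0,0,0,0,0,0.4],[0.47,0,0,0,0,0,0.4]]'
python3 - <<'E'
from plan import *
where()
for n in ['side','top']:
    p=imaging.read_camera(n); c=(180,130) if n=='side' else (215,105)
    cv2.imwrite(f'pics/h_{n}.png',cv2.resize(p['pixels'][c[1]:c[1]+115,c[0]:c[0]+150,::-1],None,fx=5,fy=5,interpolation=cv2.INTER_CUBIC))
    for l in ['form','form_lip','form_boss']: print(n,l,[(np.round(r['confidence'],2),onz(p,r['location'][1],r['location'][0],.041 if l!='form_boss' else .072).round(3), np.round(((onz(p,r['location'][1],r['location'][0],.041 if l!='form_boss' else .072)-B[:,3])@B[:,:3]),3)) for r in finder.pinpoint(l,p)])
E
```

```text
time: 6.85
eef_pos: [0.4466, 0.0109, 0.1322]
tcp_rot: [0.147, 0.989, -0.0, 0.0]
contact_force: [1.1, -0.6, 0.6]
opening: 0.401
board frame tcp [-0.128   0.0101  0.1322] F [ 1.1 -0.6  0.6] op 0.401 yaw [ 0.957 -0.291  0.   ]
side form [(np.float64(0.81), array([ 0.517, -0.007,  0.041]), array([-0.056,  0.013,  0.041])), (np.float64(0.74), array([ 0.309, -0.153,  0.041]), array([-0.211, -0.187,  0.041])), (np.float64(0.68), array([0.378, 0.282, 0.041]), array([-0.273,  0.25 ,  0.041])), (np.float64(0.5), array([ 0.406, -0.273,  0.041]), array([-0.084, -0.273,  0.041]))]
side form_lip [(np.float64(0.87), array([ 0.646, -0.049,  0.041]), array([0.081, 0.011, 0.041])), (np.float64(0.72), array([ 0.386, -0.452,  0.041]), array([-0.051, -0.45 ,  0.041])), (np.float64(0.7), array([ 0.3  , -0.337,  0.041]), array([-0.166, -0.366,  0.041])), (np.float64(0.62), array([0.376, 0.174, 0.041]), array([-0.243,  0.145,  0.041]))]
side form_boss [(np.float64(0.94), array([ 0.568, -0.024,  0.072]), array([-0.002,  0.012,  0.072])), (np.float64(0.72), array([0.408, 0.242, 0.072]), array([-0.233,  0.219,
[... 367 characters left out ...]
p form_lip [(np.float64(0.97), array([0.396, 0.267, 0.041]), array([-0.251,  0.24 ,  0.041])), (np.float64(0.8), array([ 0.659, -0.057,  0.041]), array([0.095, 0.007, 0.041])), (np.float64(0.7), array([ 0.299, -0.212,  0.041]), array([-0.203, -0.247,  0.041])), (np.float64(0.58), array([ 0.407, -0.349,  0.041]), array([-0.061, -0.346,  0.041]))]
top form_boss [(np.float64(0.94), array([ 0.574, -0.037,  0.072]), array([0.008, 0.002, 0.072])), (np.float64(0.86), array([ 0.423, -0.334,  0.072]), array([-0.05 , -0.326,  0.072])), (np.float64(0.77), array([0.416, 0.242, 0.072]), array([-0.225,  0.222,  0.072])), (np.float64(0.75), array([ 0.339, -0.185,  0.072]), array([-0.174, -0.208,  0.072]))]
```

View pics/h_side.png

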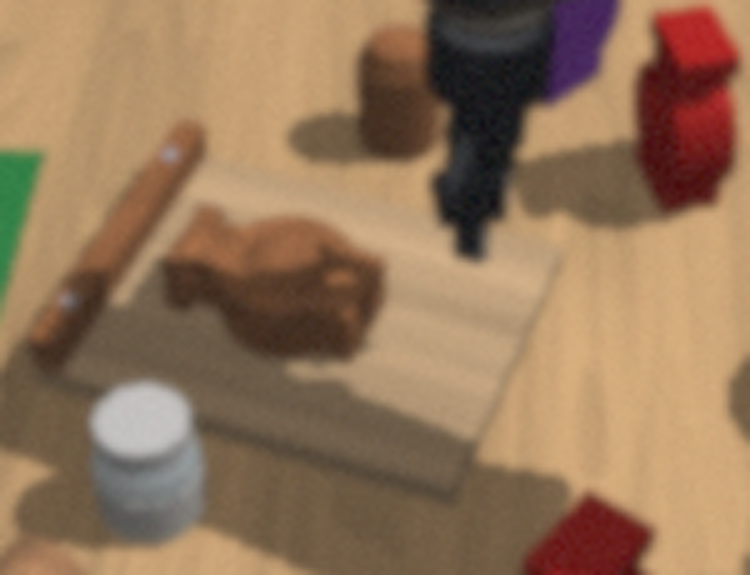

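View pics/h_top.png

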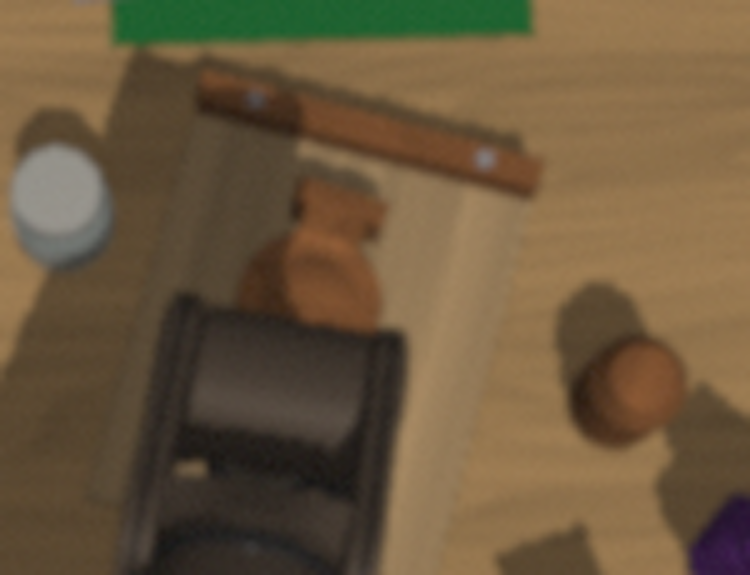

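Both views put the foot at board (-0.055, 0.010) and the lip at about (0.086, 0.009), nearly square. I lower the fingers behind the foot.

```bash

python3 -m crank '[[0,0,0.3,0,0,0,0.4],[0,0,0.55,0,0,0,0.4],[0,0,0.66,0,0,0,0.4],[0,0,0.68,0,0,0,0.4],[0,0,0.68,0,0,0,0.4]]'
python3 - <<'E'
from plan import *
where(); goal(-.075,.010,.03)
p=imaging.read_camera('side');c=(180,130)
cv2.imwrite(f'pics/i.png',cv2.resize(p['pixels'][c[1]:c[1]+115,c[0]:c[0]+150,::-1],None,fx=5,fy=5,interpolation=cv2.INTER_CUBIC))
E
```

```text
time: 7.75
eef_pos: [0.4476, 0.0104, 0.0302]
tcp_rot: [0.148, 0.989, 0.0, -0.0]
contact_force: [0.8, -0.5, -0.1]
opening: 0.402
board frame tcp [-0.1269  0.0099  0.0302] F [ 0.8 -0.5 -0.1] op 0.402 yaw [ 0.956 -0.292 -0.001]
t 7.75 world [ 0.4972 -0.0047  0.03  ] shift [-0.346  0.     0.001] turn [-0.     -0.0005  0.0005]
```

View pics/i.png

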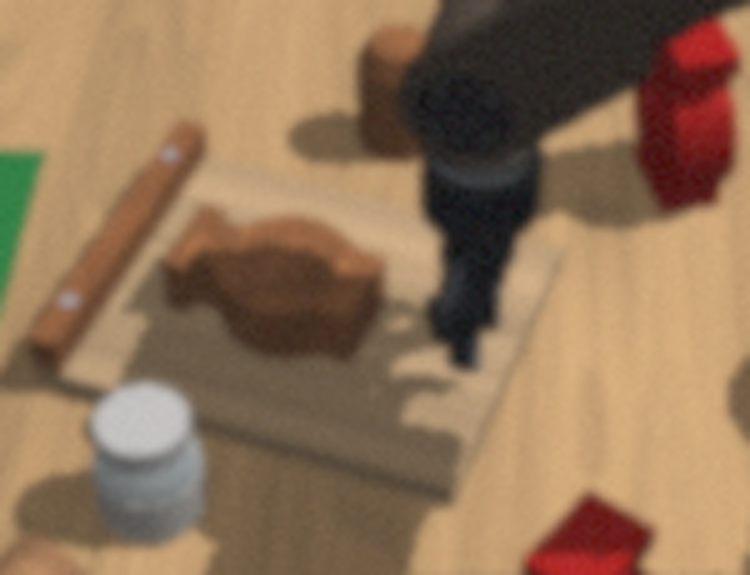

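```bash

python3 -m crank '[[-0.1,0,0,0,0,0,0.4],[-0.2,0,0,0,0,0,0.4],[-0.27,0,0,0,0,0,0.4],[-0.32,0,0,0,0,0,0.4],[-0.37,0,0,0,0,0,0.4],[-0.42,0,0,0,0,0,0.4],[-0.46,0,0,0,0,0,0.4],[-0.5,0,0,0,0,0,0.4],[-0.54,0,0,0,0,0,0.4],[-0.57,0,0,0,0,0,0.4],[-0.6,0,0,0,0,0,0.4]]'
python3 - <<'E'
from plan import *
where()
p=imaging.read_camera('side');c=(180,130)
cv2.imwrite(f'pics/j.png',cv2.resize(p['pixels'][c[1]:c[1]+115,c[0]:c[0]+150,::-1],None,fx=5,fy=5,interpolation=cv2.INTER_CUBIC))
E
```

```text
time: 8.9
eef_pos: [0.5335, -0.0157, 0.0299]
tcp_rot: [0.147, 0.989, 0.0, -0.0]
contact_force: [-2.4, 0.6, -0.5]
opening: 0.4
board frame tcp [-0.0371  0.0101  0.0299] F [-2.4  0.6 -0.5] op 0.4 yaw [ 0.956 -0.292 -0.001]
```

View pics/j.png

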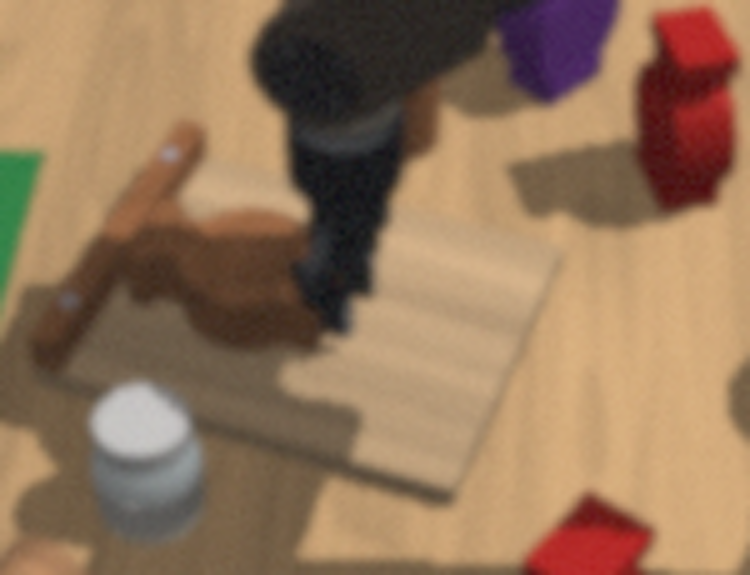

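```bash

python3 -m crank '[[-0.015,0,0,0,0,0,0.4],[-0.03,0,0,0,0,0,0.4],[-0.045,0,0,0,0,0,0.4],[-0.055,0,0,0,0,0,0.4]]'
python3 -c "
from plan import *
where()"
```

```text
time: 9.35
eef_pos: [0.5415, -0.0182, 0.0302]
tcp_rot: [0.148, 0.989, -0.0, 0.0]
contact_force: [-3.1, 0.7, 0.2]
opening: 0.403
board frame tcp [-0.0287  0.01    0.0302] F [-3.1  0.7  0.2] op 0.403 yaw [ 0.956 -0.292  0.   ]
```

```bash

python3 -m crank '[[-0.012,0,0,0,0,0,0.4],[-0.024,0,0,0,0,0,0.4],[-0.024,0,0,0,0,0,0.4]]'
python3 -m crank '[[-0.01,0,0,0,0,0,0.4],[-0.01,0,0,0,0,0,0.4]]'
python3 -c "
from plan import *
where()"
```

```text
time: 9.65
eef_pos: [0.5451, -0.0193, 0.0303]
tcp_rot: [0.148, 0.989, -0.0, 0.0]
contact_force: [-0.9, 0.6, -1.3]
opening: 0.399
time: 9.85
eef_pos: [0.5451, -0.0193, 0.0303]
tcp_rot: [0.147, 0.989, 0.0, -0.002]
contact_force: [-5.9, 1.0, 3.6]
opening: 0.395
board frame tcp [-0.0249  0.01    0.0303] F [-5.9  1.   3.6] op 0.395 yaw [ 0.956 -0.292 -0.004]
```

The force is rising and the tool has stopped at the predicted spot, so the lip is probably at the fence. I press a little more to square it.

```bash

python3 -m crank '[[-0.01,0,0,0,0,0,0.4],[-0.01,0,0,0,0,0,0.4]]'
python3 -m crank '[[-0.01,0,0,0,0,0,0.4],[-0.01,0,0,0,0,0,0.4]]'
python3 -m crank '[[-0.01,0,0,0,0,0,0.4],[-0.01,0,0,0,0,0,0.4]]'
python3 - <<'E'
from plan import *
where()
p=imaging.read_camera('side');c=(180,130)
cv2.imwrite(f'pics/k.png',cv2.resize(p['pixels'][c[1]:c[1]+115,c[0]:c[0]+150,::-1],None,fx=5,fy=5,interpolation=cv2.INTER_CUBIC))
E
```

```text
time: 10.05
eef_pos: [0.545, -0.0193, 0.0303]
tcp_rot: [0.147, 0.989, 0.0, -0.004]
contact_force: [-11.3, 1.8, 8.0]
opening: 0.401
time: 10.25
eef_pos: [0.5449, -0.0193, 0.03]
tcp_rot: [0.147, 0.989, 0.0, -0.006]
contact_force: [-15.7, 3.3, 10.1]
opening: 0.397
time: 10.45
eef_pos: [0.5448, -0.0192, 0.0297]
tcp_rot: [0.147, 0.989, 0.001, -0.008]
contact_force: [-18.7, 4.4, 12.0]
opening: 0.404
board frame tcp [-0.0252  0.0101  0.0297] F [-18.7   4.4  12. ] op 0.404 yaw [ 0.956 -0.291 -0.017]
```

View pics/k.png

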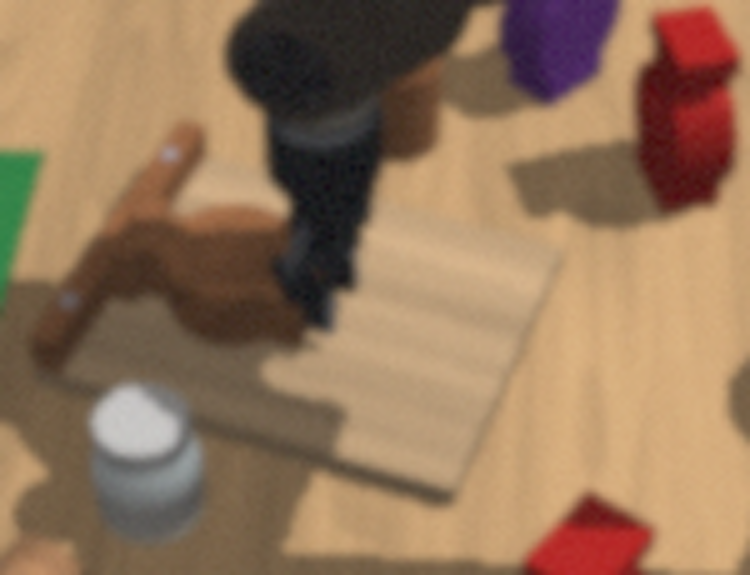

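It's jammed against the fence: 19 N, where sliding took about 3 N. I back off gently and clear the view.

```bash

python3 -m crank '[[0.02,0,0,0,0,0,0.4],[0.04,0,0,0,0,0,0.4],[0.08,0,0,0,0,0,0.4],[0.2,0,0,0,0,0,0.4],[0.4,0,0,0,0,0,0.4],[0.5,0,-0.2,0,0,0,0.4],[0.5,0,-0.5,0,0,0,0.4],[0.5,0,-0.8,0,0,0,0.4],[0.5,0,-1,0,0,0,0.4],[0.5,0,-1,0,0,0,0.4]]'
python3 -m crank '[[0.1,0.3,-0.1,0,0,0,0.4],[0.1,0.6,-0.2,0,0,0,0.4],[0.1,0.9,-0.3,0,0,0,0.4],[0.1,1,-0.3,0,0,0,0.4],[0.1,1,-0.3,0,0,0,0.4]]'
python3 -m crank '[[0.1,0.3,0,0,0,0,0.4],[0.2,0.6,0,0,0,0,0.4],[0.3,0.9,0,0,0,0,0.4],[0.3,1,0,0,0,0,0.4],[0.3,1,0,0,0,0,0.4]]'
python3 - <<'E'
from plan import *
where()
for n in ['side','top']:
    p=imaging.read_camera(n); c=(180,130) if n=='side' else (215,105)
    cv2.imwrite(f'pics/m_{n}.png',cv2.resize(p['pixels'][c[1]:c[1]+115,c[0]:c[0]+150,::-1],None,fx=5,fy=5,interpolation=cv2.INTER_CUBIC))
    cv2.imwrite(f'pics/mm_{n}.png',p['pixels'][:,:,::-1])
    for l,z in [('form',.041),('form_lip',.041),('form_boss',.072),('jar',0),('round_form',0),('mallet',0)]:
        for r in finder.pinpoint(l,p):
            w=onz(p,r['location'][1],r['location'][0],z); b=(w-B[:,3])@B[:,:3]
            if l in('jar','round_form','mallet') or (abs(b[0])<.16 and abs(b[1])<.08): print(n,l,round(r['confidence'],2),w.round(3),b.round(3))
E
```

```text
time: 11.5
eef_pos: [0.4831, -0.0, 0.1872]
tcp_rot: [0.147, 0.989, -0.001, 0.007]
contact_force: [0.6, -0.8, 0.0]
opening: 0.399
time: 12.0
eef_pos: [0.5086, 0.1501, 0.2249]
tcp_rot: [0.146, 0.989, -0.0, 0.0]
contact_force: [0.0, -1.2, -0.1]
opening: 0.398
time: 12.5
eef_pos: [0.5089, 0.3053, 0.2238]
tcp_rot: [0.147, 0.989, -0.001, -0.001]
contact_force: [0.3, -0.2, -0.3]
opening: 0.395
board frame tcp [-0.1546  0.3099  0.2238] F [ 0.3 -0.2 -0.3] op 0.395 yaw [ 0.957 -0.29  -0.001]
side form 0.96 [ 0.549 -0.028  0.041] [-0.019  0.003  0.041]
side form 0.19 [ 0.615 -0.056  0.041] [ 0.053 -0.005  0.041]
side form_boss 0.72 [ 0.616 -0.021  0.072] [0.043 0.03  0.072]
side jar 0.94 [ 0.645  0.129 -0.   ] [ 0.027  0.181 -0.   ]
side mallet 0.76 [ 0.717  0.254 -0.   ] [ 0.059  0.321 -0.   ]
top form 0.63 [ 0.559 -0.02   0.041] [-0.011  0.013  0.041]
top form_lip 0.55 [ 0.702 -0.058  0.041] [0.136 0.019 0.041]
top form_boss 0.77 [ 0.611 -0.053  0.072] [ 0.048 -0.002  0.072]
top jar 0.97 [0.647 0.134 0.   ] [0.028 0.186 0.   ]
top round_form 0.63 [ 0.529 -0.25   0.   ] [ 0.028 -0.215  0.   ]
top mallet 0.72 [0.721 0.263 0.   ] [0.061 0.332 0.   ]
```

View pics/m_side.png

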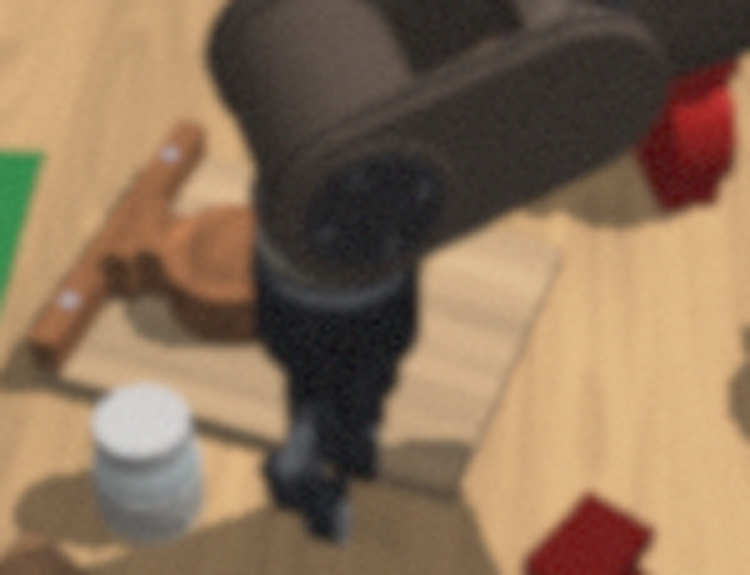

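View pics/m_top.png

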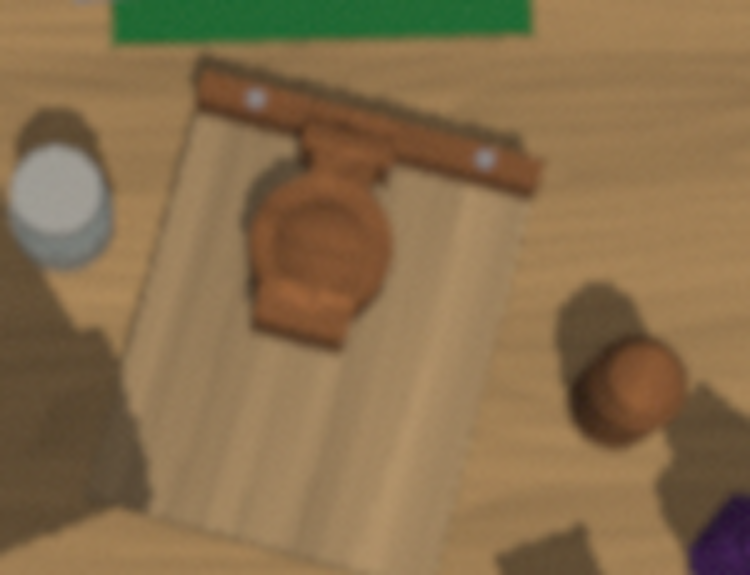

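```bash
python3 - <<'E'
from plan import *
p=imaging.read_camera('top'); c=(235,105)
im=cv2.resize(p['pixels'][c[1]:c[1]+80,c[0]:c[0]+90,::-1],None,fx=7,fy=7,interpolation=cv2.INTER_CUBIC)
g=lambda X:np.round((proj(p,X)-c+.5)*7).astype(np.int32)
y0=.010; by=lambda z,h:[( -.012+q[1],y0+q[0],h) for q in out]
cv2.polylines(im,[g(ap(B,by(0,.064)))],True,(0,255,0),1); cv2.polylines(im,[g(ap(B,by(0,.018)))],True,(255,0,0),1)
cv2.polylines(im,[g(ap(B,[(.128,.12,.048),(.128,-.12,.048)]))],False,(255,0,255),1)
cv2.imwrite('pics/n.png',im)
E
```

```text
(no output)
```

View pics/n.png

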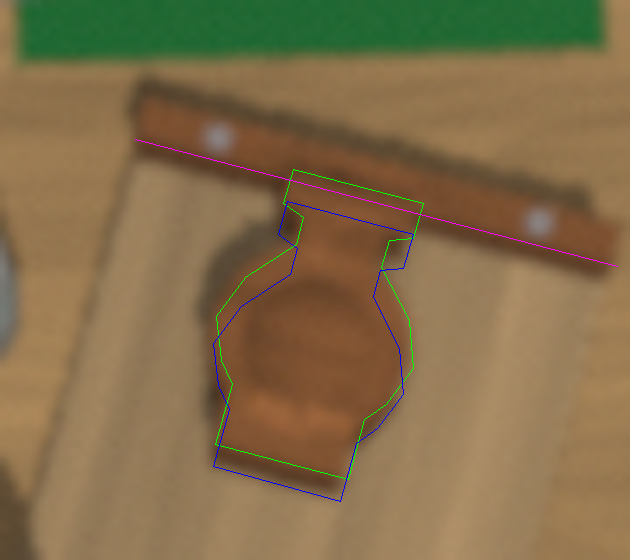

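```bash
python3 -c "
from plant import ticket,telemetry
print(telemetry.get_state()['contact_force'], ticket.sign_off())"
```

```text
the job is handed in; nothing more can be done
[ 0.1554614  -0.71903233  0.64796506] None
```

The block now lies on its flat back, boss up, with its lip against the fence. I tipped it with a two-finger push near the lip, then slid it about 42 mm along the board. I handed the job in at roughly 12.7 s.

- **Fit against the fence:** While pushing, the force rose from about 3 N (sliding) to about 19 N with no further travel, about 2 mm short of the stopping point I had predicted. In the last top picture, the block drawn in its ideal place against the fence matches the real one to about 1 px (about 3 mm). It is square within about 1 degree, and its lip centre is about 10 mm off the board's middle line.
- **Jar, round form and mallet:** I went near none of them, and they look unmoved in the pictures. The network's positions for them scatter by 10–20 mm, so that is no precise check of the 15 mm limit.
- **Disagreeing checks:** Two network points for the block disagreed with the rest: the lip at 0.136 m along the board in the top view, and the boss 30 mm to one side in the side view. In the side view the arm hid part of the block. I relied on the contact force, the tool position and the overlay instead.
- **Board position:** The top and side pictures disagreed on it by about 6 mm, so I used a joint fit of both.

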